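# Hold a missed tin in the date-coder's guard slot

### The arm

A 6-joint arm with a two-finger parallel gripper is mounted at the origin on the work surface. World frame = base frame: x ahead of the robot, y to its left, z up, the work surface at z = 0. Lengths are in mm, angles in rad, forces in N, time in s.
With the tool pointing down it reaches from about 250 to 775 mm from the base axis. Payload 4 kg.
Tool frame: the origin (TCP) lies at the centre of the arm's flange, where the gripper is bolted on; the fingertips stand 173 mm ahead of it and the grasp point (between the pads) lies 155 mm ahead of it (ctrl.grip_point_offset is the distance from the TCP to the grasp point, in mm); z points along the fingers, y is the line along which they close (so a half turn about z gives the same grasp; the last joint's range is limited). The gripper opens to 85 mm and grips with 20 to 120 N. Pads are 22 mm wide; open, the fingers measure 114 mm over their backs; the gripper's body (76 mm by 85 mm) begins 54 mm behind the grasp point. The pads swing forward as they close: fully open they stand 13 mm farther back than shut.
Start: joints at [1.118, 0.087, 1.371, -0, 1.684, -0.103], TCP at [188.493, 516.692, 404.741] pointing down, gripper open.
Joint ranges: [-3.1, 3.1], [-0.76, 2.03], [0.27, 2.55], [-1.08, 4.22], [0.17, 2.65], [-2.57, 2.57]. Speed limits (rad/s): [2.79, 2.79, 3.14, 3.14, 3.14, 3.14].

### API

Orientations are given as a rotation vector (axis times angle).
In Python, from cell import ctrl gives the robot as it stands. Calls block until the motion is done:
- ctrl.move_to(position, orientation): joint-space move of the TCP to a pose.
- ctrl.move_linear(position, vel=150, orientation=None): straight line of the TCP; orientation=None keeps the orientation; vel is the mean speed in mm/s.
- ctrl.move_j(angles): joint-space move.
- ctrl.gripper_to(opening, squeeze=None): opening from 0.0 (shut) to 1.0 (fully open); squeeze is the grip in N (None keeps the last); returns when the fingers have stopped.
- ctrl.dwell(seconds).
- ctrl.inverse_kinematics(position, orientation): joint angles nearest the present ones, or None.
- ctrl.observe(): the state.
- ctrl.read_camera(name): name is "side" or "top" or "wrist"; returns the picture (384x512x3 uint8, red, green, blue); there is no depth.
- ctrl.calibration(name): a dict with "camera_matrix" (3x3 intrinsics, pixels), "R" (3x3) and "t" (3): a world point X has camera coordinates R X + t; the wrist camera has in their place "T_tool_cam" (4x4, takes a point from camera to tool coordinates, whose origin is the TCP and whose axes are the flange's). Camera axes: x right, y down, z forward; pixel columns grow to the right and rows downward; lengths in mm; the calibration is good to about 2 mm. A picture is of the moment at which its call begins: read the wrist's pose just before it. calibration takes no time and is no camera call.
A pose or a line that the arm cannot do raises ctrl.PlanningError and nothing moves.
- ctrl.hand_in(): hands the job in; it is judged then, once.
Trained networks look in the newest picture that a camera, given by its name, has taken for a name from the list of things; names that differ only in an ending like _2 or _b are one class to them, and where a whole thing is asked for, a point or a joint stands for the part that bears it (a point fixed in the world has none). Each returns a list of dicts, best first, with "confidence" (0 to 1); they miss things now and then, are a little off and sometimes report something else, mostly with a low value. They report only what shows in the picture. A call takes as long as a camera call. They do not tell look-alikes from the thing itself.
- ctrl.recognise(thing, camera): "position" ([column, row] in pixels, amid what is visible of it).
- ctrl.landmark_of(thing, camera): "position" ([column, row] in pixels: a listed point, or the origin of a listed thing).
The state is a dict: "time": time; "joints": joint angles; "qd": joint speeds; "tau": joint torques, N m; "ee_pos": TCP position; "tcp_rot": TCP orientation; "force": force on the tool from outside, world axes, zero at the start; "ft_torque": the same for the moment, N m; "grip_width": opening from 0.0 (shut) to 1.0 (fully open); "grasp_force": force on a finger pad.
Only numpy, scipy, OpenCV 4.12 (cv2) and the standard library are available. Lean on these libraries where they do the work, as an engineer would, in place of code of your own. Each camera call takes 0.05 s, during which the arm holds its last target. There are 200 camera calls.

### The job

The laser date-coder still has its guard hood up after cleaning, and the flat tin standing on its edge in the grey tray missed its code. Shut the hood fully, then take the tin by its upper edge, pass it upright down through the narrow slot in the hood until about half of its height is inside, and finish holding it there, still and not forced against the slot: the program ends with the tin in the grip, as nothing in the machine carries it. Leave the jars, the label roll and the carton knife where they are.

Things in the scene. Friction and masses are not known exactly. Their poses are not given: they have to be found in the camera images.
- tin: closed flat food tin of bare metal, standing on a long side in the tray: 106 mm long (its y axis), 22 mm thick (its x axis), 76 mm high (its z axis), corners rounded to 18 mm in the y-z plane, 0.12 to 0.24 kg. Origin at the centre of its underside (the long side it stands on). Either face may be turned either way in the slot.
- coder: laser date-coder, heavy and fixed: painted open-topped enclosure 260 x 260 mm, 140 mm high, under the hinged hood; origin at the centre of its underside, +x from the operator's front panel to the hinge side. A laser head 110 mm wide and up to 130 mm high stands out 135 mm behind it; inside, the lens barrel on the back wall ends 40 mm in and the floor lies 6 mm above the table, so nothing is under or near the slot to rest on.
- hood (a joint): angle of the coder's guard hood, a 5 mm thick aluminium plate 265 mm deep and 260 mm wide, hinged along the coder's y axis at the top of its back wall (130 mm behind the coder's origin, 140 mm above the table). 0 rad = shut and level, lying on the enclosure; it grows as the front edge rises (up to 1.3). A friction hinge keeps the hood where it is left; about 2 to 10 N downwards near its front edge shuts it. When shut its top lies 145 mm above the table.
- slot (a point): centre of the slot in the hood, level with the hood's top surface and turning with the hood; z is the outward normal of the hood's top. The slot goes right through the plate, 110 mm along its y and 26 mm along its x: 2 mm clear of the tin on each side. A bent-up lip, flared outwards at 45 degrees, stands 4 mm above the hood round it. When the hood is shut it lies 30 mm in front of (-x) the coder's origin, and its axes are those of the coder.
- hood_front (a point): point on the hood's top surface on its centre line, 235 mm from the hinge line and 30 mm from the front edge: a good place to press it down. Axes as slot.
- tray: grey plastic tray, fixed, 270 x 240 mm, walls 22 mm high and 4 mm thick, floor 4 mm thick; origin at the centre of its underside. The tin and two jars stand in it.
- jar_a: glass jar of preserves with a black metal twist lid, 66 mm diameter, 98 mm high, standing upright; origin at the centre of its underside. A bystander. Stands in the tray.
- jar_b: glass jar of preserves with a black metal twist lid, 66 mm diameter, 98 mm high, standing upright; origin at the centre of its underside. A bystander. Stands in the tray.
- jar_c: glass jar of preserves with a black metal twist lid, 66 mm diameter, 98 mm high, standing upright; origin at the centre of its underside. A bystander. Stands on the table.
- jar_d: glass jar of preserves with a black metal twist lid, 66 mm diameter, 98 mm high, standing upright; origin at the centre of its underside. A bystander. Stands on the table.
- jar_e: glass jar of preserves with a black metal twist lid, 52 mm diameter, 75 mm high, standing upright; origin at the centre of its underside. A bystander. Stands on the table.
- label_roll: roll of white labels, 90 mm diameter, 50 mm high, lying flat on the table; origin at the centre of its underside. A bystander.
- carton_knife: metal carton knife lying on the table, 150 mm long (x axis), 22 mm wide, 14 mm high; origin on its underside. A bystander.
Things that resemble listed ones, but are neither listed nor needed, are in the scene too. There is more than one size of the tin; the job needs the largest.

How it is judged (in metres and radians):
On the way:
1. the guard hood is shut while the tin is still outside the coder (value of joint hood below 0.035 rad and (z of tin in the frame of slot above -0.002 m or horizontal distance between tin and slot above 0.13 m)), for 0.2 s.
At the end, for the whole second after the job is handed in: hood shut (within 0.035 rad); tin upright and square in the slot (within 0.1 rad), centred within 6 mm, its lower edge 26 to 50 mm below the hood top; fingers grip it with over 3 N; it is still (under 15 mm/s) and presses on the coder with under 15 N (value of joint hood below 0.035 rad and z of tin in the frame of slot between -0.05 and -0.026 m and horizontal distance between tin and slot below 0.006 m and angle between tin's own z axis and vertical below 0.1 rad and angle between the y axis of tin and the y axis of slot, either way round below 0.1 rad and contact force between the fingers and tin above 3 N and contact force between coder and tin below 15 N and linear speed of tin below 0.015 m/s); the arm keeps its last pose, push and grip.
It fails at once if a jar, the label roll or the carton knife is moved by more than 30 mm, or one of them is tipped over (distance of any of jar_a, jar_b, jar_c, jar_d, jar_e, label_roll, carton_knife from where it was at the start of the episode above 0.03 m or angle between any of jar_a, jar_b, jar_c, jar_d, jar_e, label_roll, carton_knife's own z axis and vertical above 0.5 rad).
It also fails if it takes over 64 s, if anything falls off the work surface, if the arm or the gripper's body presses on something with over 40 N, if the wrist force passes 120 N, or if a joint passes its speed limit or range.

## Working session

There is one attempt and no reset: what is moved stays moved. The work goes in short steps, each a Python script; the robot and the scene stay as the last script left them, time stands still between calls to the robot, and variables do not carry over. Pictures are saved under pics/ and viewed, at most 10 in all, crops included, and the job is handed in when it is done.

```bash
mkdir -p pics; ls
python3 - <<'E'
from cell import ctrl
import cv2, numpy as np
for n in("top","side"):
    im=ctrl.read_camera(n); cv2.imwrite(f"pics/{n}0.png",cv2.resize(im[:,:,::-1],None,fx=1.5,fy=1.5))
    c=ctrl.calibration(n); R=np.array(c["R"]);t=np.array(c["t"])
    print(n,np.array(c["camera_matrix"]).round(1).tolist(),(-R.T@t).round(0),R.round(2).tolist())
    for th in("tin","slot","hood_front","coder","tray"):
        print(th,[(np.round(d["position"],1).tolist(),round(d["confidence"],2)) for d in ctrl.landmark_of(th,n)])
    print("rec tin",[(np.round(d["position"],1).tolist(),round(d["confidence"],2)) for d in ctrl.recognise("tin",n)])
print(ctrl.observe()); print(np.round(ctrl.calibration("wrist")["T_tool_cam"],2).tolist())
E
```

```text
pics
top [[356.6, 0.0, 253.3], [0.0, 356.6, 195.3], [0.0, 0.0, 1.0]] [ 420.   -9. 1302.] [[0.02, -1.0, 0.01], [-0.99, -0.02, -0.12], [0.12, -0.0, -0.99]]
tin [([372.0, 244.3], 0.69), ([289.9, 256.5], 0.58), ([326.5, 260.3], 0.48)]
slot [([188.4, 196.6], 0.94)]
hood_front [([189.8, 219.0], 0.96)]
coder [([196.7, 197.6], 0.91)]
tray [([302.3, 195.9], 0.81)]
rec tin [([330.4, 263.1], 0.61), ([309.4, 212.3], 0.59)]
side [[489.7, 0.0, 254.3], [0.0, 489.7, 199.3], [0.0, 0.0, 1.0]] [1271. -693. 1372.] [[0.71, 0.71, -0.0], [0.56, -0.56, -0.61], [-0.44, 0.43, -0.79]]
tin [([186.5, 212.2], 0.77), ([197.4, 243.7], 0.56), ([152.3, 229.7], 0.56), ([154.1, 307.0], 0.15)]
slot [([291.8, 147.1], 0.83)]
hood_front [([276.1, 130.0], 0.93)]
coder [([289.7, 186.6], 0.69)]
tray [([215.6, 256.1], 0.88)]
rec tin [([196.1, 239.0], 0.81), ([151.5, 227.9], 0.65), ([184.0, 206.2], 0.54), ([151.7, 302.4], 0.29)]
{'time': 0.7, 'joints': array([ 1.11792707e+00,  8.71415176e-02,  1.37069064e+00,  1.71147243e-05,
        1.68358979e+00, -1.03069196e-01]), 'qd': array([ 0.00014329,  0.00130826,  0.00060705, -0.00018135, -0.00011325,
        0.00061099]), 'tau': array([ 2.61199530e-04, -3.51585424e+01, -3.13378036e+01, -2.00958857e-04,
        8.06219100e-05,  1.36750378e-05]), 'ee_pos': array([188.47166379, 516.68789447, 404.77762777]), 'tcp_rot': array([5.46659290e-01, 3.09363482e+00, 2.65178744e-04]), 'force': array([ 0.62815064,  0.5149194 , -0.25063055]), 'ft_torque': array([0.03004567, 0.0532372 , 0.01349073]), 'grasp_force': 0.0, 'grip_width': 0.9991733349124233}
[[0.0, -0.95, -0.32, 83.41], [1.0, 0.0, -0.0, -0.08], [0.0, -0.32, 0.95, 31.65], [0.0, 0.0, 0.0, 1.0]]
```

View pics/top0.png

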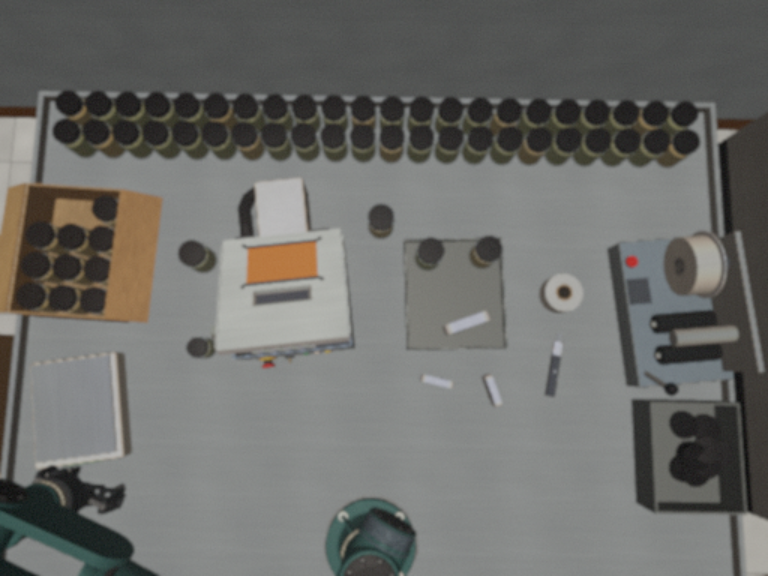

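View pics/side0.png

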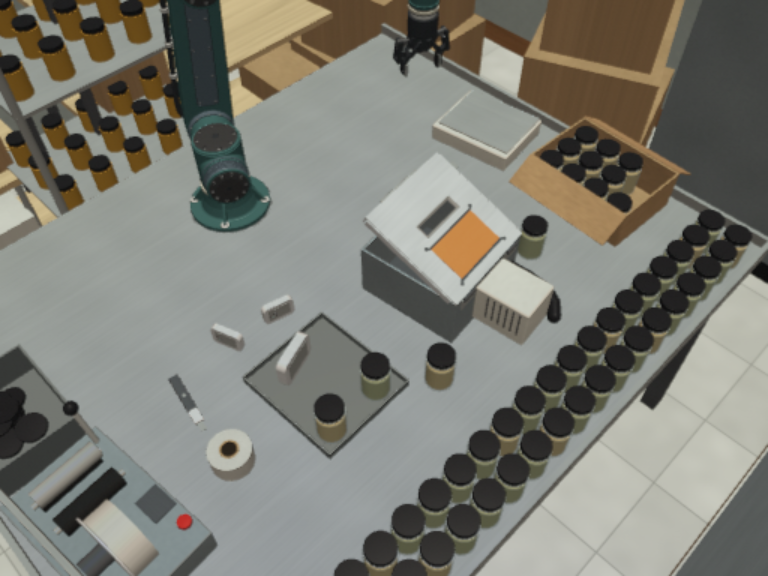

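The top view shows the tin we need in the tray at about (311,215) in camera pixels. Two smaller tins lie on the table in front of it, and the hood is raised about 0.5 rad over the coder at about (188,197). I'll fit the poses next.

```bash
cat > h.py <<'E'
from cell import ctrl
import cv2, numpy as np
from scipy.optimize import least_squares
from scipy.spatial.transform import Rotation as Ro
def cam(n,o=None):
    c=ctrl.calibration(n);K=np.array(c["camera_matrix"])
    if n!="wrist": return K,np.array(c["R"]),np.array(c["t"])
    T=np.eye(4);T[:3,:3]=Ro.from_rotvec(o["tcp_rot"]).as_matrix();T[:3,3]=o["ee_pos"]
    M=np.linalg.inv(T@np.array(c["T_tool_cam"]));return K,M[:3,:3],M[:3,3]
def proj(C,X):
    K,R,t=C;p=K@(R@np.asarray(X,float)+t);return p[:2]/p[2]
def back(C,px,z):
    K,R,t=C;d=R.T@np.linalg.inv(K)@np.array([px[0],px[1],1.]);o=-R.T@t
    return o+d*(z-o[2])/d[2]
def hoodpt(p,r,h=5):   # p = x,y,yaw,theta
    x,y,a,th=p;X=130-r*np.cos(th)+h*np.sin(th);Z=140+r*np.sin(th)+h*np.cos(th)
    return np.array([x+X*np.cos(a),y+X*np.sin(a),Z])
def down(psi):  # tool z down, tool y (closing line) along world angle psi
    y=np.array([np.cos(psi),np.sin(psi),0]);z=np.array([0,0,-1.]);x=np.cross(y,z)
    return Ro.from_matrix(np.c_[x,y,z]).as_rotvec()
def snap(n,name,box=None,s=1.5):
    o=ctrl.observe();im=ctrl.read_camera(n)[:,:,::-1].copy();cv2.imwrite(f"pics/raw_{name}.png",im)
    if box: im=im[box[1]:box[3],box[0]:box[2]]
    cv2.imwrite(f"pics/{name}.png",cv2.resize(im,None,fx=s,fy=s,interpolation=cv2.INTER_CUBIC));return cam(n,o),o
E
python3 - <<'E'
from h import *
ct,cs=cam("top"),cam("side")
ob=[(ct,"s",(188.4,196.6)),(ct,"f",(189.8,219)),(ct,"c",(196.7,197.6)),(cs,"s",(291.8,147.1)),(cs,"f",(276.1,130)),(cs,"c",(289.7,186.6))]
def pt(p,k): return hoodpt(p,160) if k=="s" else hoodpt(p,235) if k=="f" else np.array([p[0],p[1],0])
f=lambda p:np.concatenate([proj(c,pt(p,k))-u for c,k,u in ob])
r=least_squares(f,[450,200,0,.5],x_scale=[100,100,.3,.3]);print(r.x.round(3),r.fun.round(1))
print("slot",pt(r.x,"s"),"front",pt(r.x,"f"))
print("tin side base z4",back(cs,(197.4,243.7),4),"top rec z42",back(ct,(309.4,212.3),42),"side rec z42",back(cs,(196.1,239),42))
for a in((447/1.5,330/1.5),(488/1.5,316/1.5)):print(back(ct,a,80))
for n,c in(("top",ct),("side",cs)):
  for th in("jar_a","tray","carton_knife","label_roll"):
    print(n,th,[(back(c,d["position"],0)[:2].round(0).tolist(),round(d["confidence"],2)) for d in (ctrl.landmark_of(th,n))])
E
```

```text
[5.68493e+02 1.89348e+02 1.05000e-01 3.66000e-01] [ 0.  -0.3 -1.4 -0.8  1.   0.6 -0.9 -1.2 -1.8  0.7  2.   0.6]
slot [550.96553455 187.50688173 201.90524903] front [481.31179133 180.18992972 228.73467818]
tin side base z4 [ 512.72979963 -211.40096772    4.        ] top rec z42 [ 520.13262935 -214.34166347   42.        ] side rec z42 [ 517.15039587 -215.95617062   42.        ]
[ 490.00885364 -168.94140226   80.        ]
[ 523.65008391 -263.01321242   80.        ]
top jar_a [([651.0, 418.0], 0.84), ([671.0, -132.0], 0.83), ([743.0, -6.0], 0.69), ([439.0, 407.0], 0.59), ([665.0, -258.0], 0.57)]
top tray [([584.0, -195.0], 0.81)]
top carton_knife [([500.0, 209.0], 0.29)]
top label_roll [([583.0, -454.0], 0.77), ([410.0, -437.0], 0.39)]
side jar_a [([681.0, -258.0], 0.86), ([678.0, -134.0], 0.82), ([671.0, 421.0], 0.81), ([752.0, -4.0], 0.56)]
side tray [([589.0, -199.0], 0.88)]
side carton_knife [([416.0, -439.0], 0.73)]
side label_roll [([587.0, -452.0], 0.8)]
```

```bash
cat > shut.py <<'E'
from h import *
p=np.array([568.5,189.3,.105,.366]);rot=down(.105)
def tgt(th): q=p.copy();q[3]=th;return hoodpt(q,235)+[0,0,173]
o=ctrl.observe();ctrl.gripper_to(0.0)
ctrl.move_linear(o["ee_pos"]+[0,0,70],vel=200)
ctrl.move_to(tgt(.6),rot);print(ctrl.observe()["time"],ctrl.observe()["force"])
f0=ctrl.observe()["force"]
for th in np.arange(.57,-.05,-.02):
    ctrl.move_linear(tgt(th),vel=60);o=ctrl.observe();f=o["force"]-f0
    print(round(th,2),o["ee_pos"].round(0),f.round(1))
    if th<.06 and f[2]>14: break
o=ctrl.observe();print(o["time"])
E
python3 shut.py
```

```text
4.0583 [0.82259523 0.08492871 1.0718807 ]
0.57 [503. 183. 444.] [-1.7  0.  -1.2]
0.55 [501. 182. 440.] [-0.1 -0.7 -1.3]
0.53 [499. 182. 436.] [ 0.5 -1.1 -0.8]
0.51 [496. 182. 432.] [-1.1  0.8 -1.2]
0.49 [494. 181. 428.] [-1.2  1.3 -1.4]
0.47 [492. 181. 424.] [-0.5  0.1 -0.7]
0.45 [489. 181. 419.] [-0.8 -0.  -1. ]
0.43 [487. 181. 415.] [-1.5  0.2 -1.8]
0.41 [485. 181. 411.] [-0.4 -0.3 -0.2]
0.39 [483. 180. 407.] [-0.8  0.2 -1.7]
0.37 [482. 180. 402.] [-0.8  0.2 -0.8]
0.35 [480. 180. 398.] [-1.1 -0.6 -1.4]
0.33 [478. 180. 393.] [-0.9 -0.1 -0.9]
0.31 [477. 180. 389.] [-0.5 -0.7 -0.8]
0.29 [475. 179. 385.] [-1.1  0.5 -0.7]
0.27 [474. 179. 380.] [-0.5 -0.6 -1. ]
0.25 [472. 179. 376.] [ 0.3 -0.5  0.1]
0.23 [471. 179. 371.] [-1.3 -0.1 -0.6]
0.21 [470. 179. 366.] [-0.2 -0.8 -0.8]
0.19 [469. 179. 362.] [-0.4  0.2 -0.7]
0.17 [468. 179. 357.] [ 0.2 -0.1 -1.3]
0.15 [467. 179. 353.] [-1.1  0.4 -0.3]
0.13 [467. 179. 348.] [-0.3  0.4 -1.2]
0.11 [466. 178. 343.] [-0.8 -0.4 -1. ]
0.09 [465. 178. 339.] [-0.2 -0.  -1.4]
0.07 [465. 178. 334.] [-0.3 -0.8 -0.6]
0.05 [465. 178. 329.] [-1.   0.3 -1. ]
0.03 [464. 178. 325.] [-0.2 -0.1 -1.3]
0.01 [464. 178. 320.] [-1.5  0.3 -0.3]
-0.01 [464. 178. 318.] [-4.4 -1.3  9.1]
-0.03 [464. 178. 318.] [-12.   -3.7  26.1]
11.825
```

Run:
```python
from h import *
o=ctrl.observe();ctrl.move_linear(o["ee_pos"]+[0,0,60],vel=200)
p=np.array([568.5,189.3,.105,0]);s=hoodpt(p,160)
snap("side","side1",(180,60,436,252),3)
for n in("top","side"):
    if n=="top": ctrl.read_camera(n)
    for th in("slot","hood_front","coder"): print(n,th,[(np.round(d["position"],1).tolist(),round(d["confidence"],2)) for d in ctrl.landmark_of(th,n)][:2], proj(cam(n),{"slot":s,"hood_front":hoodpt(p,235),"coder":[568.5,189.3,0]}[th]).round(1))
# wrist view: put optical axis on slot
T=np.array(ctrl.calibration("wrist")["T_tool_cam"]);rot=down(.105);Rm=Ro.from_rotvec(rot).as_matrix()
cpos=Rm@T[:3,3];cz=Rm@T[:3,2];h=430
# TCP at height h: camera origin = tcp+cpos; ray hits slot
lam=(s[2]-h-cpos[2])/cz[2];tcp=s-cpos-cz*lam;print("tcp",tcp,"dist",lam)
ctrl.move_to(tcp,rot);ctrl.dwell(.3)
C,o=snap("wrist","w_slot");print(o["time"],o["ee_pos"],o["tcp_rot"])
for th in("slot","hood_front"): print(th,[(np.round(d["position"],1).tolist(),back(C,d["position"],145).round(1),round(d["confidence"],2)) for d in ctrl.landmark_of(th,"wrist")][:2])
np.savez("w_slot.npz",p=o["ee_pos"],r=o["tcp_rot"])
```

```text
top slot [([191.6, 204.9], 0.87)] [191.7 202.1]
top hood_front [([195.9, 225.6], 0.8), ([253.0, 154.0], 0.27)] [193.3 225.1]
top coder [([194.3, 197.0], 0.74)] [197.7 198.2]
side slot [([287.5, 157.1], 0.64), ([292.3, 251.5], 0.42)] [287. 156.]
side hood_front [([268.4, 147.7], 0.94)] [269.6 146. ]
side coder [([291.2, 189.8], 0.84), ([353.0, 168.6], 0.51)] [291.7 187.2]
tcp [538.36882077 190.00482845 430.        ] dist 267.93146757293715
13.4667 [537.61585288 190.00032863 429.38940566] [-2.10094289e+00 -2.33466820e+00  1.66310313e-03]
slot []
hood_front [([172.2, 193.3], array([460.9, 177.7, 145. ]), 0.85), ([280.3, 154.3], array([550. , 221.9, 145. ]), 0.45)]
```

View pics/side1.png

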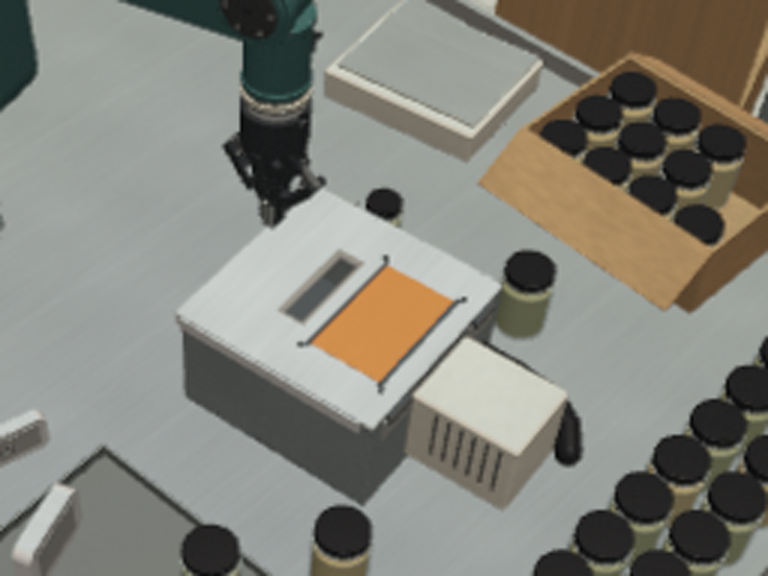

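View pics/w_slot.png

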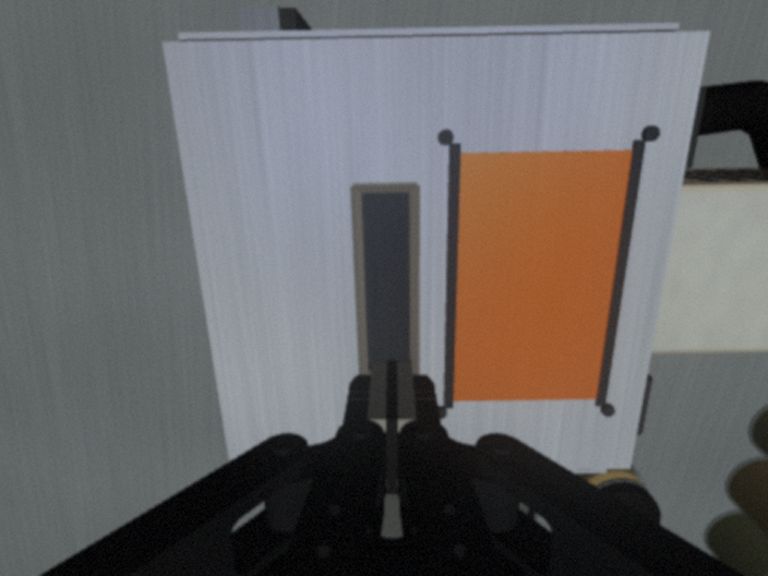

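The hood is shut and lies level. In the wrist picture the slot runs from about (235,123) to (280,250) in raw pixels, and the fingers hide its lower end. I'll shift the camera and measure the slot from two wrist yaws.

```bash
cat > slotm.py <<'E'
from h import *
T=np.array(ctrl.calibration("wrist")["T_tool_cam"])
M=np.linalg.inv(T);K=np.array(ctrl.calibration("wrist")["camera_matrix"])
print("K",K.round(1).tolist());v=K@(M@[0,0,173,1])[:3];print("tip proj",v[:2]/v[2])
s=hoodpt([568.5,189.3,.105,0],160)
for k,psi in enumerate((.105,.105+np.pi/2,.105-np.pi/2)):
    rot=down(psi);Rm=Ro.from_rotvec(rot).as_matrix()
    tcp=s+Rm@np.array([-110,0,0]);tcp[2]=s[2]+290
    try: ctrl.move_to(tcp,rot)
    except ctrl.PlanningError as e: print(k,e);continue
    ctrl.dwell(.4);C,o=snap("wrist",f"ws{k}")
    im=cv2.imread(f"pics/raw_ws{k}.png").astype(int)
    u=proj(C,s);print(k,"expected px",u.round(1),o["time"])
    br=im.sum(2)
    # rim/brown or dark: not bluish-bright
    m=((im[:,:,0]-im[:,:,2]<4)&(im[:,:,2]-im[:,:,0]<60)|(br<250)).astype(np.uint8)
    n,l,st,cc=cv2.connectedComponentsWithStats(m)
    i=l[int(u[1]),int(u[0])];print("label",i,st[i])
    cv2.imwrite(f"pics/m{k}.png",(l==i).astype(np.uint8)*255)
    cn=max(cv2.findContours((l==i).astype(np.uint8),0,1)[0],key=cv2.contourArea)[:,0,:]
    W=np.array([back(C,c,149)[:2] for c in cn],np.float32)
    print("rect149",cv2.minAreaRect(W))
    print("slot",[(back(C,d["position"],145).round(1),round(d["confidence"],2)) for d in ctrl.landmark_of("slot","wrist")][:2])
E
python3 slotm.py; python3 -c "
import cv2,numpy as np,glob
f=[cv2.imread(x) for x in sorted(glob.glob('pics/raw_ws?.png'))];cv2.imwrite('pics/cmp.png',cv2.resize(np.hstack(f),(780,int(780*384/512/len(f)))))"
```

```text
K [[307.4, 0.0, 260.8], [0.0, 307.4, 192.9], [0.0, 0.0, 1.0]]
tip proj [260.9021643 255.6301288]
0 expected px [261.4  51.5] 14.55
label 4 [ 231    0   50  131 6197]
rect149 ((536.2994384765625, 173.13238525390625), (36.13121795654297, 92.96636962890625), 7.332847595214844)
slot []
1 expected px [261.8  51.6] 16.3083
label 24 [ 182   17  162   57 8444]
rect149 ((535.0188598632812, 186.45362854003906), (36.43470764160156, 119.59524536132812), 7.09896183013916)
slot []
2 expected px [260.1  50.9] 19.5
label 180 [ 179   28  161   55 8175]
rect149 ((534.5700073242188, 186.4341583251953), (36.3766975402832, 119.54820251464844), 7.175620079040527)
slot []
```

View pics/cmp.png

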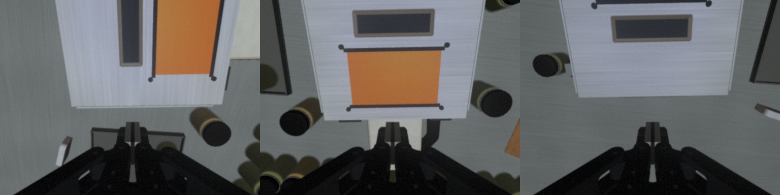

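The slot measures the same in all three views: centre (534.7, 186.4), yaw 0.125. Next is the tin.

```bash
cat > tinm.py <<'E'
from h import *
from scipy.optimize import minimize
def tinpts(x,y,a,z0=4,L=106,H=76,r=18,t=22):
    ang=np.linspace(0,np.pi/2,8);P=[]
    for (cy,cz,a0) in((L/2-r,H-r,0),(-L/2+r,H-r,np.pi/2),(-L/2+r,r,np.pi),(L/2-r,r,1.5*np.pi)):
        P+=[(cy+r*np.cos(a0+q),cz+r*np.sin(a0+q)) for q in ang]
    P=np.array(P);out=[]
    for sx in(-t/2,t/2):
        out.append(np.c_[x+sx*np.cos(a)-P[:,0]*np.sin(a),y+sx*np.sin(a)+P[:,0]*np.cos(a),z0+P[:,1]])
    return np.vstack(out)
def rast(C,q,sc=4):
    U=np.array([proj(C,X) for X in tinpts(*q)]);h=cv2.convexHull(((U+.5)*sc).astype(np.float32)).astype(np.int32)
    m=np.zeros((384*sc,512*sc),np.uint8);cv2.fillConvexPoly(m,h,1);return m
def fit(views,q0):
    B=[(C,cv2.resize(m,None,fx=4,fy=4,interpolation=cv2.INTER_LINEAR)>127) for C,m in views]
    f=lambda q:sum((rast(C,q).astype(bool)^b).sum() for C,b in B)/16
    r=minimize(f,q0,method="Nelder-Mead",options=dict(initial_simplex=np.array([q0]*4)+np.array([[0,0,0],[8,0,0],[0,8,0],[0,0,.1]]),xatol=.05,fatol=.5));return r.x,r.fun
if __name__=="__main__":
    s=np.array([516,-214,80.]);V=[]
    for k,psi in enumerate((.35,.35+np.pi/2)):
        rot=down(psi);Rm=Ro.from_rotvec(rot).as_matrix();tcp=s+Rm@np.array([-110,0,0]);tcp[2]=s[2]+290
        if k==0: 
            o=ctrl.observe()
        ctrl.move_to(tcp,rot);ctrl.dwell(.4);C,o=snap("wrist",f"wt{k}")
        im=cv2.imread(f"pics/raw_wt{k}.png");u=proj(C,s-[0,0,38])
        g=cv2.GaussianBlur(im,(3,3),0).max(2);b=rast(C,(s[0],s[1],.35),1)
        win=cv2.dilate(b,np.ones((41,41)));th,_=cv2.threshold(g[win>0].reshape(-1,1),0,255,cv2.THRESH_OTSU)
        n,l,st,cc=cv2.connectedComponentsWithStats(((g>th)&(win>0)).astype(np.uint8))
        i=1+st[1:,4].argmax();m=(l==i).astype(np.uint8)*255
        x,e=fit([(C,m)],[s[0],s[1],.35]);print(k,x.round(3),"xor",e,"area",(m>0).sum(),"thr",th,o["time"]);V.append((C,m))
        cs,_=cv2.findContours(rast(C,x,1),0,1);d=im.copy();cv2.drawContours(d,cs,-1,(0,0,255),1);cv2.imwrite(f"pics/ov{k}.png",d)
    print("both",fit(V,x))
E
python3 tinm.py; python3 -c "
import cv2,numpy as np
cv2.imwrite('pics/ov.png',cv2.resize(np.hstack([cv2.imread('pics/ov%d.png'%k)[:200,130:400] for k in(0,1)]),(780,290)))"
```

```text
0 [ 5.10778e+02 -2.11392e+02  3.61000e-01] xor 47.625 area 3302 thr 161.0 22.2917
1 [ 5.11938e+02 -2.15718e+02  3.65000e-01] xor 910.4375 area 3973 thr 176.0 23.95
both (array([ 5.11698386e+02, -2.14146273e+02,  3.57887087e-01]), np.float64(1074.4375))
```

View pics/ov.png

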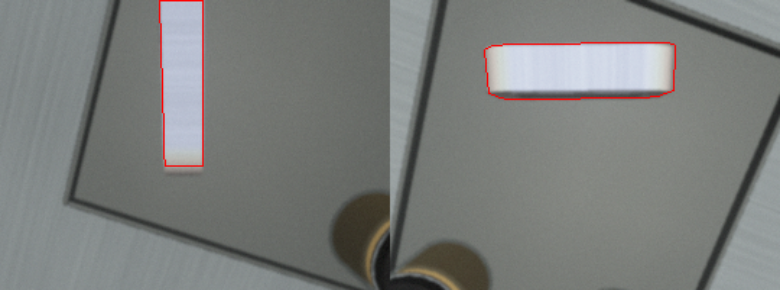

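The contour fits the tin well. I'm taking it at (512, -215.6), yaw 0.363, so now I'll grasp and lift it.

```bash
cat > grasp.py <<'E'
from h import *
x,y,a=512,-215.6,.363;rot=down(a)
ctrl.gripper_to(1.0)
ctrl.move_to([x,y,330],rot)
ctrl.move_linear([x,y,225],vel=120)
o=ctrl.observe();print(o["time"],o["ee_pos"],o["force"])
ctrl.gripper_to(0.0,squeeze=40);o=ctrl.observe();print(o["grip_width"],o["grasp_force"],o["force"],o["ee_pos"])
ctrl.move_linear([x,y,300],vel=120);ctrl.move_linear([x,y,410],vel=200)
ctrl.dwell(.3);C,o=snap("wrist","held");print(o["time"],o["grip_width"],o["grasp_force"],o["force"])
E
python3 grasp.py
```

```text
27.0917 [ 512.40386685 -215.82289991  225.98746329] [ 0.59486875 -0.32683852  0.33453442]
0.25288183324114993 40.30855178833008 [-0.08135689  1.12156885  1.54391704] [ 512.11949176 -215.66835708  225.3401104 ]
29.4667 0.25213532717500575 39.83551561832428 [ 0.06045412  0.46767994 -1.98805473]
```

View pics/held.png

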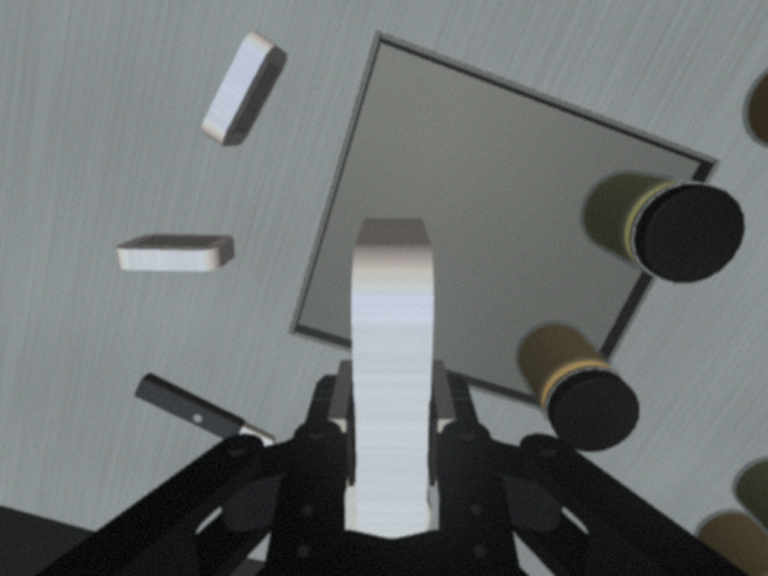

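The tin is held squarely, with its far end at row ≈145.5 (raw pixels) and centred on column ≈261. I'll use that row to check its offset along the slot.

Run:
```python
from h import *
from tinm import tinpts
T=np.array(ctrl.calibration("wrist")["T_tool_cam"]);M=np.linalg.inv(T);K=np.array(ctrl.calibration("wrist")["camera_matrix"])
im=cv2.imread("pics/raw_held.png").astype(int)
print(im[136:156,250:272].mean(1).sum(1).round(0))
print(im[345:362,250:272].mean(1).sum(1).round(0))
P=tinpts(0,0,0,0)
for pit in(-.04,0,.04):
  for d in(-4,-2,0,2,4):
    # tin frame -> tool: tool x = tin y, tool y = tin x, tool z = 221.3 - z
    Y=P[:,1];Z=P[:,2]-66
    X=np.c_[Y*np.cos(pit)-Z*np.sin(pit)+d,P[:,0],155.3-(Y*np.sin(pit)+Z*np.cos(pit))]
    v=(M[:3,:3]@X.T+M[:3,3:]);u=(K@v);r=u[1]/u[2];print(pit,d,r.min().round(1),r.max().round(1))
```

```text
[341. 339. 343. 341. 341. 340. 338. 337. 330. 302. 274. 262. 262. 263.
 265. 267. 269. 270. 269. 268.]
[605. 606. 607. 601. 597. 597. 601. 602. 601. 598. 594. 567. 467. 297.
 143.  76.  60.]
-0.04 -4 153.8 370.8
-0.04 -2 150.5 367.8
-0.04 0 147.1 364.7
-0.04 2 143.6 361.6
-0.04 4 140.2 358.4
0 -4 150.9 368.1
0 -2 147.5 365.0
0 0 144.0 362.0
0 2 140.5 358.9
0 4 137.0 355.8
0.04 -4 148.1 365.2
0.04 -2 144.6 362.2
0.04 0 141.1 359.2
0.04 2 137.5 356.1
0.04 4 134.0 353.0
```

```bash
cat > ins.py <<'E'
from h import *
a=.125;rot=down(a);tx=Ro.from_rotvec(rot).as_matrix()[:,0]
P=np.array([534.7,186.4,0])+.5*tx;
at=lambda z:np.array([P[0],P[1],z])
ctrl.move_to(at(410),rot);ctrl.move_linear(at(380),vel=100);ctrl.dwell(.4)
o=ctrl.observe();f0=o["force"];print(o["time"],o["ee_pos"].round(1),f0.round(1))
for z in [374,371,369,367,365,363,361,358,354,350,345,340,335,331]:
    ctrl.move_linear(at(z),vel=30);ctrl.dwell(.1);o=ctrl.observe();f=o["force"]-f0
    print(z,o["ee_pos"].round(1),f.round(1),(o["ft_torque"]).round(2),round(o["grasp_force"]))
    if np.abs(f).max()>10: print("STOP");break
print(o["time"]);snap("wrist","ins");
E
python3 ins.py
```

```text
31.8583 [534.7 187.  380.5] [ 0.4 -0.5 -1.5]
374 [534.6 186.9 373.9] [-1.  -0.4  0.5] [-0.04  0.01 -0.03] 40
371 [534.6 186.9 370.9] [-1.   0.5 -0.5] [-0.07 -0.01  0.03] 40
369 [534.6 186.9 369. ] [-0.7  0.7 -0.6] [ 0.04 -0.02  0.01] 40
367 [534.6 186.9 367. ] [-0.3  0.7  0.3] [-0.04 -0.   -0.01] 40
365 [534.6 186.9 364.9] [-0.7  0.6 -0.3] [-0.01  0.02  0.03] 40
363 [534.6 186.9 363. ] [-0.5 -0.6  0.2] [-0.01 -0.02  0.01] 40
361 [534.6 186.9 360.9] [-0.1 -0.3 -0.1] [-0.05 -0.01  0.06] 40
358 [534.6 186.9 357.9] [-0.3  0.3 -1. ] [-0.03 -0.02 -0.05] 40
354 [534.6 186.9 353.9] [-0.7  0.6 -0.2] [ 0.02  0.05 -0.08] 40
350 [534.6 186.9 349.9] [ 0.   0.7 -0.7] [-0.04 -0.   -0.03] 40
345 [534.6 186.9 344.9] [-0.8 -0.3  0.3] [-0.02 -0.05 -0.05] 40
340 [534.6 186.9 339.9] [-0.4  1.  -1.5] [-0.03  0.02 -0.02] 40
335 [534.6 186.9 334.9] [0.2 0.9 0.4] [0.03 0.   0.01] 40
331 [534.6 186.9 330.9] [ 0.3  0.3 -0.5] [-0.05  0.02  0.06] 40
37.1583
```

Run:
```python
from h import *
ctrl.dwell(.5);snap("side","fin",(180,60,436,252),3);o=ctrl.observe();print(o["time"],o["force"],o["grasp_force"],o["ee_pos"])
```

```text
37.7583 [-0.09703633  1.29286978 -1.63277598] 39.81748044490814 [534.63638691 186.90009021 331.00961013]
```

View pics/fin.png

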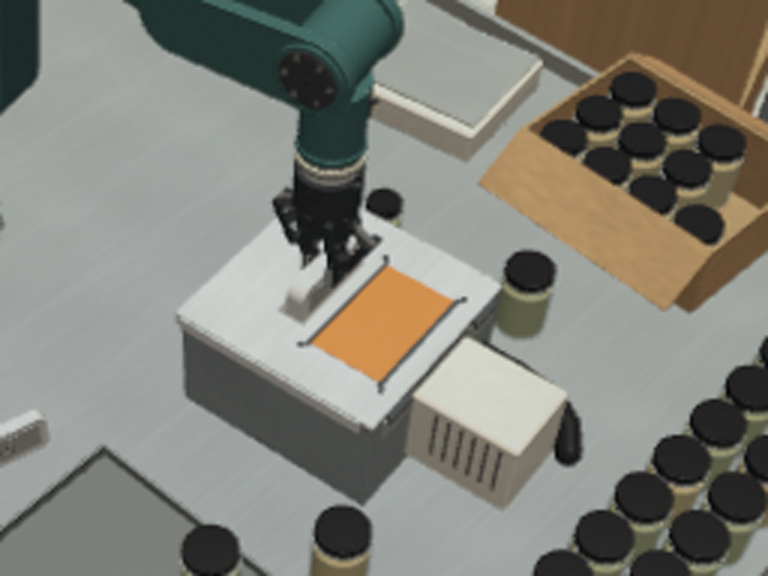

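View pics/ins.png

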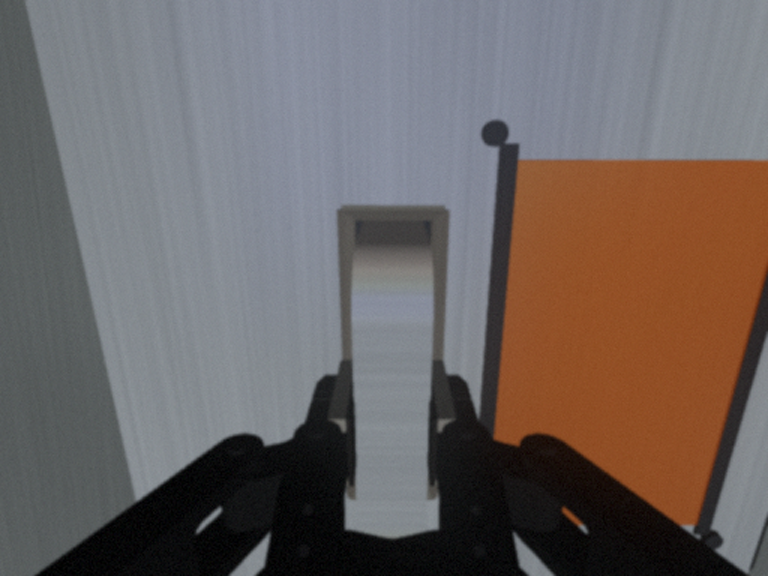

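The hood is flat, and the tin stands centred in the slot at about (392,245) in the wrist picture with even gaps. The force readings show no contact with the slot, so I'm handing in.

```bash
python3 -c "
from cell import ctrl
print(ctrl.hand_in())"
```

```text
the job is handed in; nothing more can be done
None
```

The job is handed in, with no verdict returned: the hood is shut and the tin is held still in the slot, about 35 mm of it inside by calculation, with 40 N of grip and no measurable slot contact, after about 38 s and without approaching the jars, label roll or knife.

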